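Load the tea mill and hold its dial at the third click

ROBOT

A 7-joint arm with a two-finger parallel gripper is mounted at the origin on the work surface. World frame = base frame: x ahead of the robot, y to its left, z up, the work surface at z = 0. Lengths are in m, angles in rad, forces in N, time in s.
With the tool pointing down it reaches from about 0.425 to 0.925 m from the base axis. Payload 6.8 kg.
Tool frame: the origin (TCP) lies where the fingers leave the gripper's body, on its centre line; the fingertips stand 73 mm ahead of it and the grasp point (between the pads) lies 54 mm ahead of it; z points along the fingers, y is the direction in which the jaws open and shut (so a half turn about z gives the same grasp; the last joint's range is limited). The gripper opens to 85 mm and grips with 20 to 120 N. Pads are 22 mm wide; open, the fingers measure 114 mm over their backs; the gripper's body (76 mm by 85 mm) begins 54 mm behind the grasp point. The pads swing forward as they close: fully open they stand 13 mm farther back than shut.
Start: joints at [1.109, 0.477, 0.022, 1.555, -0.011, 1.109, -0.083], TCP at [0.234, -0.633, 0.304] pointing down, gripper open.
Joint ranges: [-2.96, 2.96], [-0.34, 2.1], [-1.41, 1.46], [0.24, 2.44], [-1.37, 4.51], [0.17, 1.92], [-2.96, 2.96]. Speed limits (rad/s): [2.39, 2.39, 3.14, 3.14, 3.14, 3.14, 3.14].

INTERFACE

Orientations are given as a rotation vector (axis times angle).
In Python, from bench import r gives the robot as it stands.
- The arm moves only by the shell command python3 -m handwheel 'ROWS' [FORCE]. ROWS is JSON, a list that holds one entry, the list of rows, each a list of 7 numbers: the shift along the world's x, y, z in m, then the turn, a rotation vector about the world's x, y, z in rad, then the finger opening in m, from 0 to 0.0854. A call has 1 to 10 rows; each row shifts and turns the commanded pose from where the row before left it; what a row does not reach is not made up. A row lasts 1/12 s, in which the tool goes at most 41.7 mm and 7.16 degrees, less where a joint would pass 70% of its speed; a pose out of reach is approached as far as the arm can. A call is refused whole if a number of a shift passes 0.0417 or a number of a turn 0.125, either way. A call with a gripper value outside its range is refused whole. The fingers move at their own pace and stop on an object; FORCE is the grip in N (left out, the last holds). Time passes only in rows, so rows that do not move let the fingers close. It gives the time, the measured TCP pose, the force and the opening at its end, in the units of the state.
- r.get_obs(): the state, without advancing time (a new reading comes with each control period).
- r.grab_frame(name): name is "scene" or "side" or "wrist"; returns (picture, depth): 480x640x3 uint8, red, green, blue; 480x640 float32, m along the optical axis (not along the pixel's ray), 0 where there is no reading.
- r.get_calibration(name): a dict with "vertical_fov" (degrees; the focal length in pixels is half the picture's height over the tangent of half this angle, whatever the lens; pixels are square), "cx", "cy" (the principal point, pixels), "k1" (the pictures are not rectified: a ray, as slopes to the right and down, at radius r is drawn at 1 + k1 r^2 times it, then the intrinsics apply), "R" (3x3) and "t" (3): a world point X has camera coordinates R X + t; the wrist camera has in their place "T_tool_cam" (4x4, takes a point from camera to tool coordinates, whose origin is the TCP and whose axes are the flange's). Camera axes: x right, y down, z forward; pixel columns grow to the right and rows downward; lengths in m; the calibration is good to about 2 mm. A picture is of the moment at which its call begins: read the wrist's pose just before it. get_calibration takes no time and is no camera call.
- r.hand_in(): hands the job in, once; it reports no verdict.
Trained networks look in the newest picture that a camera, given by its name, has taken for a name from the list of things; names that differ only in an ending like _2 or _b are one class to them, and where a whole thing is asked for, a point or a joint stands for the part that bears it (a point fixed in the world has none). Each returns a list of dicts, best first, with "p" (0 to 1); they miss things now and then, are a little off and sometimes report something else, mostly with a low value. They report only what shows in the picture. A call takes as long as a camera call. They do not tell look-alikes from the thing itself.
- r.masks_of(label, camera): "pixels" (480x640 bool, what is visible of it) and "at" ([column, row] in pixels, amid what is visible of it).
The state is a dict: "clock": time; "joints": joint angles; "qvel": joint speeds; "tau": joint torques, N m; "tcp_pos": TCP position; "orientation": TCP orientation; "contact_force": force on the tool from outside, world axes, zero at the start; "moment": the same for the moment, N m; "grip_width": finger opening in m.
Only numpy, scipy, OpenCV 4.12 (cv2) and the standard library are available. Lean on these libraries where they do the work, as an engineer would, in place of code of your own. Each camera call takes 0.05 s, during which the arm holds its last target.

TASK

Carry the small steel tray to the tea mill, tip it so that all four tea lumps slide off into the mill's hopper, and stand the empty tray back flat on the counter and let go of it. Only then turn the mill's spring-return dial clockwise past its first two clicks to the third, and finish with the gripper still holding it there against its spring. Do not turn the dial before all the lumps are in, and leave the tin, cups, canister and lantern where they are.

Things in the scene. Friction and masses are not known exactly. Their poses are not given: they have to be found in the camera images.
- tray_grip (a point): Centre of the wooden handle bar of a small steel tray, 90 mm above the tray's underside and over its middle; axes are the tray's: x from the open pouring end to the closed back wall, y along the bar, z up. Bar 16 mm wide (x), 84 mm long (y), 14 mm high, on two 3 mm posts at the tray's sides; below it is free space down to the lumps. Tilt the -x end down to pour; lumps slide at 16 to 24 degrees.
- tray: The tray (175 to 325 g, loose); origin at the centre of its underside, axes as for its grip point. 124 mm in x, 84 mm in y; floor 4 mm thick; walls 3 mm thick reach 24 mm above the underside at the back (+x) and both sides; the -x end is open, its edge at x = -62 mm.
- lump0_mid (a point): Centre of a loose dark-brown lump of pressed tea, about 26 x 20 x 16 mm, 15 g, one of four that lie on the tray at the start.
- lump1_mid (a point): Centre of a loose dark-brown lump of pressed tea, about 24 x 22 x 18 mm, 15 g, one of four that lie on the tray at the start.
- lump2_mid (a point): Centre of a loose dark-brown lump of pressed tea, about 22 x 20 x 18 mm, 15 g, one of four that lie on the tray at the start.
- lump3_mid (a point): Centre of a loose dark-brown lump of pressed tea, about 26 x 18 x 15 mm, 15 g, one of four that lie on the tray at the start.
- hopper (a point): Centre of the flat inner floor of the open steel hopper of the tea mill (white, fixed, 170 mm in x, 300 mm in y); axes are the mill's, z up. Inside 140 x 140 mm, 60 mm deep, walls 4 mm; floor 65 mm, rim 125 mm above the counter. The dial's axis is at x = 0, y = -155 mm from here; the mill's top around the dial is 80 mm above the counter.
- dial_grip (a point): Point on the dial's vertical axis, 113 mm above the counter, at the height to grip. The dial is a black upright bar 52 mm long, 14 mm thick, from 91 to 128 mm above the counter, on a short shaft. Axes turn with it: x along the bar (white mark on top at its -x end), y across it. At rest the bar lies along the mill's x. Nothing on the mill is higher than it.
- dial (a joint): Angle of the dial in rad: 0 at rest, growing clockwise seen from above. Clicks (detents) at 0.4, 0.8 and 1.2, stop at 1.22. A spring always turns it back to 0 when let go, from any click; it resists with at most about 0.15 N m.
- tin: Red square mooncake tin with a clip lid, 170 x 170 x 54 mm; origin at the centre of its underside. A bystander: leave it where it is.
- cups: Two stacked white ceramic cups, 70 mm across, 82 mm high in all; origin at the centre of its underside. A bystander: leave it where it is.
- canister: Steel tea canister with a screw lid, 76 mm across, 113 mm high; origin at the centre of its underside. A bystander: leave it where it is.
- lantern: White plastic lantern folded flat, a disc 150 mm across, 33 mm high; origin at the centre of its underside. A bystander: leave it where it is.
There are look-alikes about, which are no part of the job. Leave any green or red look-alike of the tray alone.

How it is judged:
On the way, in this order (a step that is already met when the one before it is completed fails the run):
1. the lifted tray is tipped over the hopper (angle between tray's own z axis and vertical above 0.2 rad and height (world z) of tray_grip above 0.15 m and horizontal distance between tray_grip and hopper below 0.2 m).
2. all four lumps are in the hopper (x of lump0_mid in the frame of hopper between -0.07 and 0.07 m and y of lump0_mid in the frame of hopper between -0.07 and 0.07 m and z of lump0_mid in the frame of hopper between -0.003 and 0.055 m and x of lump1_mid in the frame of hopper between -0.07 and 0.07 m and y of lump1_mid in the frame of hopper between -0.07 and 0.07 m and z of lump1_mid in the frame of hopper between -0.003 and 0.055 m and x of lump2_mid in the frame of hopper between -0.07 and 0.07 m and y of lump2_mid in the frame of hopper between -0.07 and 0.07 m and z of lump2_mid in the frame of hopper between -0.003 and 0.055 m and x of lump3_mid in the frame of hopper between -0.07 and 0.07 m and y of lump3_mid in the frame of hopper between -0.07 and 0.07 m and z of lump3_mid in the frame of hopper between -0.003 and 0.055 m), for 0.2 s.
3. the empty tray stands on the counter, let go (all of step 2 and height (world z) of tray between -0.004 and 0.008 m and angle between tray's own z axis and vertical below 0.1 rad and contact force between each of the arm, the fingers and tray below 0.2 N), for 0.2 s.
4. the dial is turned past the second click to the third and held there (all of step 3 and value of joint dial above 1.1 rad and contact force between the fingers and dial above 0.5 N), for 0.3 s.
At the end, for the whole second after the job is handed in: The gripper's fingers hold the dial at the third click (angle above 1.1 rad, finger contact above 0.5 N); all four lumps lie inside the hopper below its rim; the tray stands flat on the counter (underside within 8 mm of it, tilt under 0.1 rad) and is not touched by the robot (all of step 4); the arm keeps its last pose, push and grip.
It fails at once if the dial is turned before all lumps are in the hopper (value of joint dial above 0.3 rad and not (x of lump0_mid in the frame of hopper between -0.07 and 0.07 m and y of lump0_mid in the frame of hopper between -0.07 and 0.07 m and z of lump0_mid in the frame of hopper between -0.003 and 0.055 m and x of lump1_mid in the frame of hopper between -0.07 and 0.07 m and y of lump1_mid in the frame of hopper between -0.07 and 0.07 m and z of lump1_mid in the frame of hopper between -0.003 and 0.055 m and x of lump2_mid in the frame of hopper between -0.07 and 0.07 m and y of lump2_mid in the frame of hopper between -0.07 and 0.07 m and z of lump2_mid in the frame of hopper between -0.003 and 0.055 m and x of lump3_mid in the frame of hopper between -0.07 and 0.07 m and y of lump3_mid in the frame of hopper between -0.07 and 0.07 m and z of lump3_mid in the frame of hopper between -0.003 and 0.055 m)).
It fails at once if the red tin is moved by more than 30 mm (distance of tin from where it was at the start of the episode above 0.03 m).
It fails at once if the stacked cups is moved by more than 30 mm (distance of cups from where it was at the start of the episode above 0.03 m).
It fails at once if the tea canister is moved by more than 30 mm (distance of canister from where it was at the start of the episode above 0.03 m).
It fails at once if the folded lantern is moved by more than 30 mm (distance of lantern from where it was at the start of the episode above 0.03 m).
It also fails if it takes over 72 s, if anything falls off the work surface, if the arm or the gripper's body presses on something with over 40 N, if the wrist force passes 120 N, or if a joint passes its speed limit or range.

## Working session

There is one attempt and no reset: what is moved stays moved. The work goes in short steps, Python scripts to look and compute and a shell command to move; the robot and the scene stay as the last step left them, time stands still between calls to the robot, and variables do not carry over. Pictures are saved under pics/ and viewed, and the job is handed in when it is done.

```bash
ls; mkdir -p pics; python3 - <<'E'
from bench import r
import cv2
o=r.get_obs(); print(o)
for n in("scene","side","wrist"):
    p,d=r.grab_frame(n); cv2.imwrite(f"pics/{n}0.png",p[:,:,::-1]); c=r.get_calibration(n); print(n,c)
E
```

```text
pics
{'clock': 0.0, 'joints': array([ 1.1089161 ,  0.47781023,  0.02234993,  1.55644317, -0.01146763,
        1.10926513, -0.0831014 ]), 'qvel': array([ 5.94831338e-04, -1.41224213e-03,  8.79605608e-04, -8.74451790e-05,
       -1.16996836e-04,  4.77167446e-04, -9.04900519e-04]), 'tau': array([ 5.81563181e-04, -5.96450222e+01,  1.60863485e+00, -2.81197232e+01,
        1.25666810e-02,  9.38805286e-03,  1.49435323e-05]), 'tcp_pos': array([ 0.23368029, -0.63278408,  0.30292249]), 'orientation': array([-3.09085769e+00, -5.52557937e-01,  7.52900324e-04]), 'contact_force': array([-0.32996071, -0.18287489,  0.35011436]), 'moment': array([-0.00435334, -0.02397663, -0.04922257]), 'grip_width': 0.08546013527677347}
scene {'vertical_fov': 54.7208604880611, 'cx': 316.2190200306628, 'cy': 241.6259140748793, 'k1': -0.0375051218277315, 'R': array([[-0.80054253,  0.59922457, -0.00784674],
       [ 0.45298172,  0.59649102, -0.6625753 ],
       [-0.39235089, -0.53397414, -0.7489542 ]]), 't': array([ 0.3740849 , -0.25016117,  1.36208692])}
side {'vertical_fov': 48.506308345857704, 'cx': 319.7732117626878, 'cy': 244.42181834102607, 'k1': -0.11897773886955956, 'R': array([[-0.88234725, -0.47042186, -0.0129075 ],
       [-0.27688983,  0.54113576, -0.79404289],
       [ 0.38051984, -0.69704761, -0.60772468]]), 't': array([0.53703823, 0.15524444, 1.15378326])}
wrist {'vertical_fov': 64.47754095575715, 'cx': 325.96834712131096, 'cy': 242.27114324852496, 'k1': 0.01712415583294438, 'T_tool_cam': array([[ 5.70166910e-04, -9.53284846e-01, -3.02072304e-01,
         7.59347451e-02],
       [ 9.99998888e-01,  1.27339211e-04,  1.48565668e-03,
        -1.73218958e-04],
       [-1.37778835e-03, -3.02072815e-01,  9.53283859e-01,
        -6.92537586e-02],
       [ 0.00000000e+00,  0.00000000e+00,  0.00000000e+00,
         1.00000000e+00]])}
```

View pics/scene0.png

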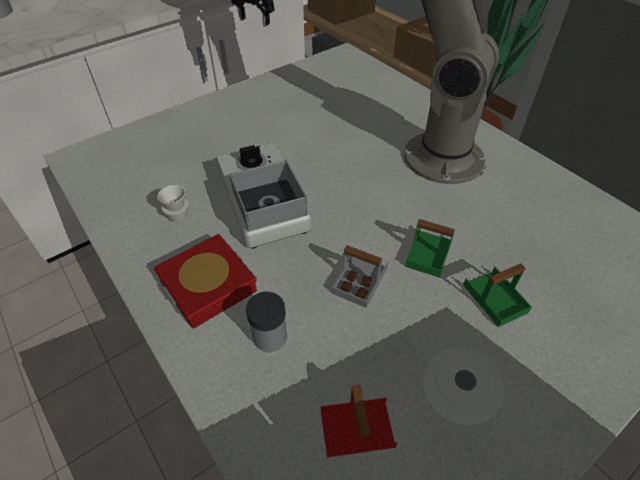

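View pics/side0.png

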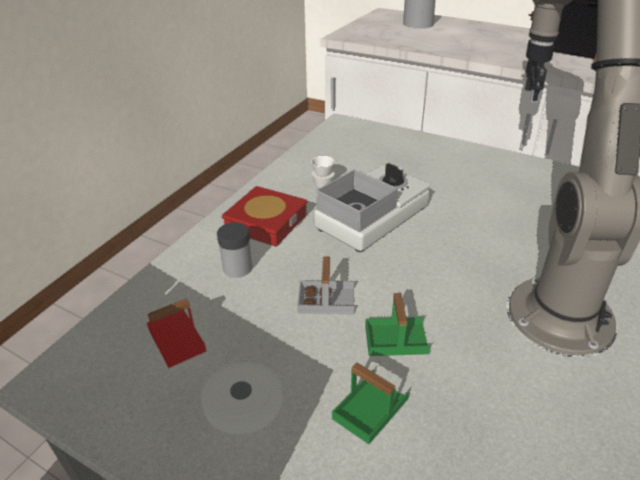

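View pics/wrist0.png

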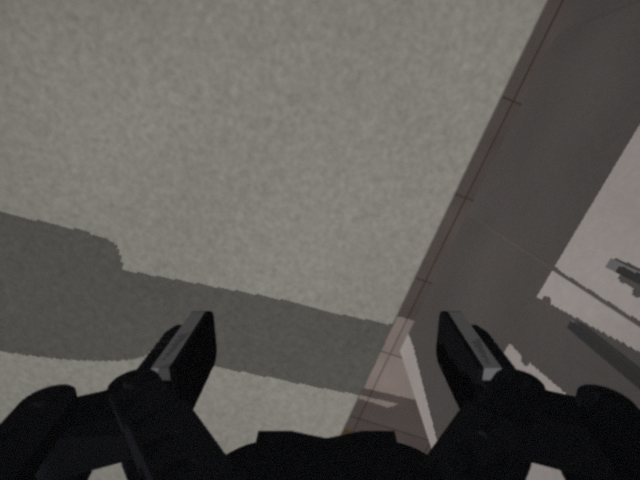

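The scene view shows the steel tray with lumps at about (358,278), the mill's hopper at (268,195), its dial at (250,156), and the green and red look-alikes at (430,250), (498,295) and (358,425). Next I'll measure positions from depth.

```bash
cat > h.py <<'E'
import numpy as np, cv2
from bench import r
from scipy.spatial.transform import Rotation as Ro
def K(c):
    f=240/np.tan(np.radians(c["vertical_fov"])/2)
    return f
def rays(c,uv):
    f=K(c); d=(np.asarray(uv,float)-[c["cx"],c["cy"]])/f
    s=d.copy()
    for _ in range(20): s=d/(1+c["k1"]*(s**2).sum(-1,keepdims=True))
    return s
def pose(c,o=None):
    if "R" in c: return c["R"].T, -c["R"].T@c["t"]
    T=c["T_tool_cam"]; Rt=Ro.from_rotvec(o["orientation"]).as_matrix()
    return Rt@T[:3,:3], Rt@T[:3,3]+o["tcp_pos"]
def cloud(c,d,o=None):
    v,u=np.mgrid[0:480,0:640]
    s=rays(c,np.stack([u,v],-1).reshape(-1,2)).reshape(480,640,2)
    X=np.dstack([s[...,0]*d,s[...,1]*d,d])
    Rw,t=pose(c,o)
    P=X@Rw.T+t; P[d<=0]=np.nan
    return P
def plane(c,uv,z,o=None):
    Rw,t=pose(c,o); s=rays(c,np.atleast_2d(uv)); dd=np.c_[s,np.ones(len(s))]@Rw.T
    return t+dd*((z-t[2])/dd[:,2])[:,None]
def proj(c,X,o=None):
    Rw,t=pose(c,o); x=(np.atleast_2d(X)-t)@Rw; s=x[:,:2]/x[:,2:]
    return s*(1+c["k1"]*(s**2).sum(1,keepdims=True))*K(c)+[c["cx"],c["cy"]]
E
python3 - <<'E'
from h import *
np.set_printoptions(precision=4,suppress=True)
for n in("scene","side"):
    p,d=r.grab_frame(n); c=r.get_calibration(n); P=cloud(c,d); np.savez(f"pics/{n}.npz",p=p,d=d,P=P)
    for l in("tray","lump0_mid","dial_grip","tin","cups","canister","lantern"):
        for m in r.masks_of(l,n)[:4]:
            q=P[m["pixels"]]; q=q[~np.isnan(q[:,0])]
            if len(q)==0: continue
            print(n,l,round(m["p"],2),np.round(m["at"]),np.nanmedian(q,0),q.min(0),q.max(0),len(q))
print(r.get_obs()["clock"])
E
```

```text
scene tray 0.94 [360. 271.] [0.4924 0.1977 0.0074] [ 0.4064  0.1215 -0.0057] [0.5627 0.2612 0.1003] 1791
scene tray 0.78 [498. 294.] [0.2821 0.4223 0.0059] [ 0.1895  0.3405 -0.0044] [0.338  0.4867 0.0998] 2457
scene tray 0.76 [358. 425.] [0.7182 0.4506 0.0037] [ 0.6388  0.3871 -0.0022] [0.7862 0.5155 0.0997] 3472
scene tray 0.69 [430. 245.] [0.3066 0.2346 0.0038] [ 0.1926  0.1367 -0.0061] [0.3779 0.2999 0.0987] 1865
scene dial_grip 0.67 [252. 154.] [ 0.5096 -0.23    0.0997] [ 0.4253 -0.4102 -0.0049] [ 0.5341 -0.2081  0.1306] 423
scene dial_grip 0.5 [350. 276.] [0.5043 0.1832 0.015 ] [0.489  0.1643 0.0001] [0.5146 0.1929 0.0221] 86
scene tin 0.82 [206. 281.] [0.7823 0.0216 0.0519] [ 0.67   -0.1358 -0.0057] [0.8667 0.0872 0.0574] 5762
scene cups 0.97 [174. 204.] [ 0.7336 -0.2392  0.0547] [ 0.6983 -0.2858  0.0013] [ 0.7662 -0.2116  0.0834] 857
scene canister 0.86 [268. 321.] [0.7425 0.2126 0.1089] [ 0.6802  0.081  -0.0037] [0.7723 0.2332 0.116 ] 1960
scene canister 0.51 [361. 290.] [0.5169 0.2329 0.0166] [0.5017 0.214  0.0021] [0.5357 0.2426 0.0229] 97
scene lantern 0.97 [463. 388.] [0.
[... 546 characters left out ...]
] [ 0.4778 -0.2606  0.079 ] [ 0.5326 -0.1418  0.1293] 354
side tin 0.88 [266. 215.] [0.7506 0.0198 0.0507] [ 0.6842 -0.1632 -0.007 ] [0.9163 0.1739 0.1128] 3141
side cups 0.86 [319. 170.] [ 0.7282 -0.2334  0.0572] [ 0.6969 -0.3566 -0.0042] [ 0.8044 -0.2118  0.0835] 557
side cups 0.6 [233. 252.] [0.7179 0.2138 0.0794] [ 0.6961  0.1567 -0.0041] [0.7704 0.2327 0.1155] 1544
side canister 0.65 [232. 250.] [0.7189 0.213  0.0751] [ 0.6961  0.0522 -0.0078] [0.8851 0.2327 0.1155] 1621
side canister 0.44 [332. 294.] [0.477  0.2003 0.0102] [ 0.4153  0.1227 -0.0058] [0.561  0.2624 0.0983] 1808
side lantern 0.86 [240. 396.] [0.4909 0.5227 0.0286] [ 0.425   0.4175 -0.0052] [0.5856 0.5881 0.0389] 4617
0.95
```

```bash
python3 - <<'E'
from h import *
np.set_printoptions(precision=4,suppress=True)
S={n:np.load(f"pics/{n}.npz") for n in("scene","side")}
allP=np.concatenate([S[n]["P"].reshape(-1,3) for n in S]); col=np.concatenate([S[n]["p"].reshape(-1,3) for n in S]).astype(int)
ok=~np.isnan(allP[:,0]); P=allP[ok]; col=col[ok]
def box(x0,x1,y0,y1,z0,z1): return (P[:,0]>x0)&(P[:,0]<x1)&(P[:,1]>y0)&(P[:,1]<y1)&(P[:,2]>z0)&(P[:,2]<z1)
def rect(q,name):
    r_=cv2.minAreaRect(q[:,:2].astype(np.float32)); print(name,len(q),r_,q.min(0),q.max(0))
rect(P[box(.38,.6,.1,.28,.088,.102)],"bar")
rect(P[box(.38,.6,.1,.28,.012,.04)],"traywalls")
rect(P[box(.38,.64,-.35,.1,.116,.128)&~box(.38,.64,-.35,-.19,0,1)],"rim")
rect(P[box(.38,.64,-.35,.1,.03,.06)],"millbody")
rect(P[box(.38,.64,-.35,-.17,.1,.135)],"dial")
rect(P[box(.38,.64,-.35,-.17,.122,.135)],"dialtop")
for n in S:
    h=S[n]["P"]; p=S[n]["p"]
    import cv2
    for nm,(x,y) in dict(tray=(.487,.197),mill=(.5,-.15)).items():
        c=r.get_calibration(n); u,v=proj(c,[x,y,.05])[0].astype(int); w=80
        a=p[max(0,v-60):v+60,max(0,u-w):u+w]; cv2.imwrite(f"pics/{n}_{nm}.png",cv2.resize(a[:,:,::-1],None,fx=4.5,fy=4.5,interpolation=cv2.INTER_CUBIC)); print(n,nm,u-w,v-60)
E
cd pics; python3 -c "
import cv2,numpy as np
a=[cv2.resize(cv2.imread(f),(400,300)) for f in('scene_tray.png','side_tray.png','scene_mill.png','side_mill.png')]
cv2.imwrite('m1.png',np.vstack([np.hstack(a[:2]),np.hstack(a[2:])]))"
```

```text
bar 491 ((0.48971083760261536, 0.19684705138206482), (0.018340718001127243, 0.08721541613340378), 25.868316650390625) [0.4637 0.1569 0.088 ] [0.5137 0.2373 0.1003]
traywalls 1309 ((0.4892592430114746, 0.19631245732307434), (0.126238152384758, 0.09173169732093811), 25.612640380859375) [0.4142 0.1289 0.0121] [0.5636 0.2607 0.0399]
rim 1066 ((0.5485786199569702, -0.08691488206386566), (0.15642234683036804, 0.15522442758083344), 74.68440246582031) [ 0.4567 -0.1761  0.116 ] [0.6386 0.0049 0.1276]
millbody 2135 ((0.5278319120407104, -0.1511591374874115), (0.3021843433380127, 0.17400485277175903), 74.33264923095703) [ 0.4083 -0.3094  0.03  ] [0.64   0.0124 0.06  ]
dial 501 ((0.5455117225646973, -0.21010136604309082), (0.1385696977376938, 0.04616826772689819), 31.366514205932617) [ 0.4788 -0.2472  0.1001] [ 0.603  -0.17    0.1311]
dialtop 165 ((0.5450004935264587, -0.21326273679733276), (0.13265252113342285, 0.040906138718128204), 28.642440795898438) [ 0.4788 -0.2472  0.122 ] [ 0.5986 -0.1705  0.1311]
scene tray 282 206
scene mill 191 125
side tray 246 224
side mill 301 145
```

View pics/m1.png

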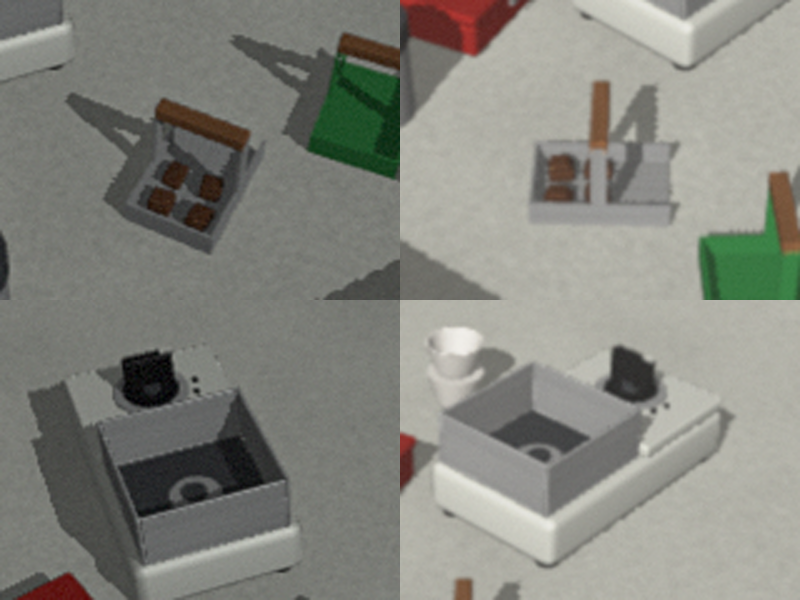

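The tray's centre is about (0.490, 0.197) with yaw 25.7°. The hopper is about (0.549, -0.087) with mill yaw -15.6°, which puts the dial at (0.507, -0.236). The sizes match the ones given, so I'll swing toward the mill and look from the wrist.

```bash
python3 -m handwheel '[[[0.012,0.016,0,0,0,0.04,0.085],[0.024,0.032,0,0,0,0.07,0.085],[0.024,0.032,0,0,0,0.07,0.085],[0.024,0.032,0,0,0,0.07,0.085],[0.024,0.032,0,0,0,0.07,0.085],[0.024,0.032,0,0,0,0.07,0.085],[0.024,0.032,0,0,0,0.07,0.085],[0.024,0.032,0,0,0,0.07,0.085],[0.024,0.032,0,0,0,0.07,0.085],[0.024,0.032,0,0,0,0.07,0.085]]]'
python3 -m handwheel '[[[0.024,0.032,0,0,0,0.07,0.085],[0.024,0.032,0,0,0,0.07,0.085],[0.004,0.032,0,0,0,0.07,0.085],[0,0.02,0,0,0,0.03,0.085],[0,0,0,0,0,0,0.085],[0,0,0,0,0,0,0.085]]]'
python3 - <<'E'
from h import *
np.set_printoptions(precision=4,suppress=True)
o=r.get_obs(); p,d=r.grab_frame("wrist"); print(o["clock"],o["tcp_pos"],o["orientation"],o["joints"])
cv2.imwrite("pics/w1.png",p[:,:,::-1]); np.savez("pics/w1.npz",p=p,d=d,tcp_pos=o["tcp_pos"],orientation=o["orientation"])
E
```

```text
clock: 1.78
tcp_pos: [0.4627, -0.3276, 0.3043]
orientation: [2.736, 1.543, 0.0]
contact_force: [0.2, 0.5, 0.4]
grip_width: 0.085
clock: 2.28
tcp_pos: [0.5134, -0.2128, 0.304]
orientation: [2.534, 1.856, -0.001]
contact_force: [-0.2, -1.5, -0.1]
grip_width: 0.0851
2.2833 [ 0.5134 -0.2128  0.304 ] [ 2.5344  1.8562 -0.0011] [ 0.568   0.3052 -0.351   1.8245  0.1214  1.033  -0.137 ]
```

View pics/w1.png

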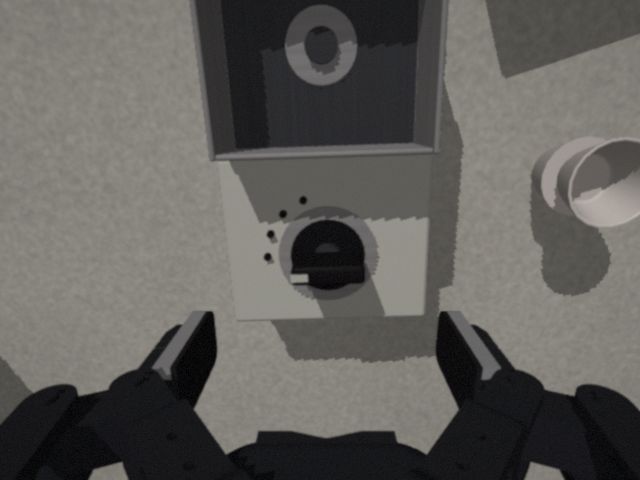

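The wrist view shows the dial bar around (328,273) with its white mark on the left (mill -x, toward the robot). The hopper is at the top centre and the cups are at the right. I'll refine from the depth.

```bash
python3 - <<'E'
from h import *
np.set_printoptions(precision=4,suppress=True)
w=np.load("pics/w1.npz"); c=r.get_calibration("wrist"); P=cloud(c,w["d"],w); P[300:]=np.nan
q=P.reshape(-1,3); q=q[~np.isnan(q[:,0])]
def rect(m,n):
    a=q[m]; print(n,len(a),cv2.minAreaRect(a[:,:2].astype(np.float32)),np.median(a,0))
near=np.hypot(q[:,0]-.507,q[:,1]+.236)<.05
rect(near&(q[:,2]>.122),"dialtop"); rect(near&(q[:,2]>.1),"dial")
rect((q[:,2]>.118)&(q[:,2]<.13)&(q[:,1]>-.19),"rim")
rect((q[:,2]>.07)&(q[:,2]<.09),"top")
print(plane(c,[[291,278],[365,276],[213,157],[438,150]],.127,w))
E
```

```text
dialtop 1431 ((0.5052232146263123, -0.2377406656742096), (0.014033454470336437, 0.05234586447477341), 74.01643371582031) [ 0.5056 -0.2368  0.1272]
dial 2142 ((0.5052338242530823, -0.23770223557949066), (0.014107336290180683, 0.05235147476196289), 73.93146514892578) [ 0.5061 -0.2349  0.1264]
rim 4211 ((0.5397237539291382, -0.11688261479139328), (0.09092273563146591, 0.1486949324607849), 74.34149932861328) [ 0.5238 -0.1386  0.1238]
top 31693 ((0.6036517024040222, -0.1956234723329544), (0.22372639179229736, 0.33181652426719666), 72.43904876708984) [ 0.5252 -0.2088  0.0796]
[[ 0.4807 -0.2319  0.127 ]
 [ 0.5305 -0.246   0.127 ]
 [ 0.4608 -0.1388  0.127 ]
 [ 0.5974 -0.1774  0.127 ]]
```

```bash
python3 -m handwheel '[[[0,0.02,0,0,0,0.04,0.085],[0,0.036,0,0,0,0.075,0.085],[0,0.036,0,0,0,0.075,0.085],[0,0.036,0,0,0,0.075,0.085],[0,0.036,0,0,0,0.075,0.085],[0,0.036,0,0,0,0.075,0.085],[0,0.036,0,0,0,0.075,0.085],[0,0.036,0,0,0,0.075,0.085],[0,0.036,0,0,0,0.075,0.085],[0,0.036,0,0,0,0.075,0.085]]]'
python3 -m handwheel '[[[0,0.02,-0.01,0,0,0.04,0.085],[0,0,0,0,0,0,0.085],[0,0,0,0,0,0,0.085]]]'
cat > look.py <<'E'
from h import *
import sys
np.set_printoptions(precision=4,suppress=True)
n=sys.argv[1]; cam=sys.argv[2] if len(sys.argv)>2 else "wrist"
o=r.get_obs(); p,d=r.grab_frame(cam); print(o["clock"],o["tcp_pos"],o["orientation"],o["joints"],o["contact_force"],o["grip_width"])
cv2.imwrite(f"pics/{n}.png",p[:,:,::-1]); np.savez(f"pics/{n}.npz",p=p,d=d,tcp_pos=o["tcp_pos"],orientation=o["orientation"])
E
python3 look.py w2
python3 - <<'E'
from h import *
w=np.load("pics/w2.npz"); c=r.get_calibration("wrist"); P=cloud(c,w["d"],w); P[290:]=np.nan
q=P.reshape(-1,3); q=q[~np.isnan(q[:,0])]
def rect(m,n):
    a=q[m]; print(n,len(a),cv2.minAreaRect(a[:,:2].astype(np.float32)),np.median(a,0))
near=np.hypot(q[:,0]-.49,q[:,1]-.197)<.09
rect(near&(q[:,2]>.08),"bar"); rect(near&(q[:,2]>.01)&(q[:,2]<.03),"walls")
E
```

```text
clock: 3.17
tcp_pos: [0.5141, 0.1305, 0.304]
orientation: [1.725, 2.624, -0.001]
contact_force: [0.5, 0.2, -0.7]
grip_width: 0.085
clock: 3.42
tcp_pos: [0.5138, 0.1502, 0.2934]
orientation: [-1.673, -2.658, 0.002]
contact_force: [0.0, -1.0, -0.7]
grip_width: 0.085
3.4167 [0.5138 0.1502 0.2934] [-1.673  -2.6583  0.0018] [ 0.1362  0.3288 -0.6524  1.8656  0.2315  1.0247 -0.1646] [ 0.0283 -0.9777 -0.7142] 0.08500759627902198
bar 2867 ((0.4883016347885132, 0.19410130381584167), (0.015991367399692535, 0.08402419090270996), 26.007530212402344) [0.4870235  0.19737769 0.09620848]
walls 3231 ((0.48880547285079956, 0.19395969808101654), (0.12469750642776489, 0.08344953507184982), 25.716903686523438) [0.51969227 0.20623057 0.02024034]
```

View pics/w2.png

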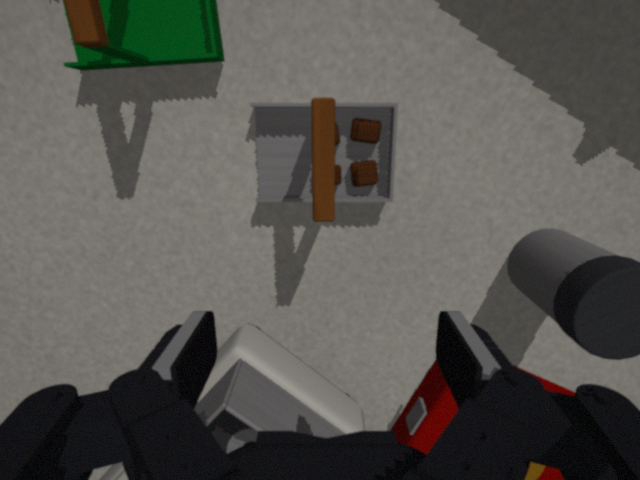

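The wrist view shows the steel tray with its bar at (323,160) and lumps toward the back wall on the right. The refined bar centre is (0.4885, 0.1941) with yaw 25.9°. I'll centre over it and descend.

```bash
python3 -m handwheel '[[[-0.0085,0.0146,-0.02,0,0,0,0.085],[-0.0085,0.0147,-0.03,0,0,0.004,0.085],[-0.0083,0.0146,-0.02,0,0,0,0.085],[0,0,0,0,0,0,0.085]]]'
python3 -m handwheel '[[[0,0,-0.02,0,0,0,0.07],[0,0,-0.02,0,0,0,0.07],[0,0,-0.02,0,0,0,0.07],[0,0,-0.015,0,0,0,0.07],[0,0,-0.006,0,0,0,0.07],[0,0,0,0,0,0,0.07]]]'
python3 look.py w3
```

```text
clock: 3.8
tcp_pos: [0.4859, 0.1939, 0.2206]
orientation: [-1.666, -2.659, 0.008]
contact_force: [-1.1, 1.0, 0.3]
grip_width: 0.0849
clock: 4.3
tcp_pos: [0.4892, 0.1925, 0.1424]
orientation: [-1.672, -2.66, 0.003]
contact_force: [-0.5, -0.3, 0.4]
grip_width: 0.07
4.3 [0.4892 0.1925 0.1424] [-1.6715 -2.66    0.0032] [-0.0343  0.5191 -0.5761  2.0095  0.4179  0.7316 -0.4189] [-0.4743 -0.3243  0.3947] 0.07003140908764999
```

View pics/w3.png

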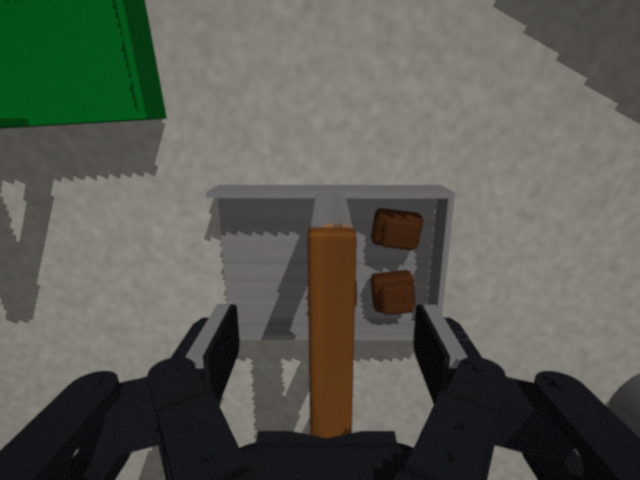

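The bar sits centred between the pads, so I'll close on it.

```bash
python3 -m handwheel '[[[0,0,0,0,0,0,0.04],[0,0,0,0,0,0,0.02],[0,0,0,0,0,0,0.005],[0,0,0,0,0,0,0.005],[0,0,0,0,0,0,0.005],[0,0,0,0,0,0,0.005]]]' 80
python3 -m handwheel '[[[0,0,0.004,0,0,0,0.005],[0,0,0.01,0,0,0,0.005],[0,0,0.02,0,0,0,0.005],[0,0,0.02,0,0,0,0.005],[0,0,0.02,0,0,0,0.005],[0,0,0.02,0,0,0,0.005],[0,0,0.02,0,0,0,0.005],[0,0,0.015,0,0,0,0.005],[0,0,0.006,0,0,0,0.005],[0,0,0,0,0,0,0.005]]]'
python3 look.py w4; python3 look.py s4 side
```

```text
clock: 4.85
tcp_pos: [0.489, 0.1949, 0.1436]
orientation: [1.667, 2.662, 0.001]
contact_force: [-0.4, -0.1, 6.4]
grip_width: 0.0147
clock: 5.68
tcp_pos: [0.4889, 0.195, 0.2794]
orientation: [1.666, 2.661, 0.003]
contact_force: [0.7, -0.1, -3.3]
grip_width: 0.0146
5.6833 [0.4889 0.195  0.2794] [1.6662 2.6613 0.0029] [ 0.0604  0.3328 -0.6746  1.9011  0.2477  0.9887 -0.2726] [ 0.6645 -0.1414 -3.3177] 0.014628229679371465
5.7333 [0.4884 0.1946 0.2781] [1.6671 2.6622 0.0004] [ 0.0601  0.3342 -0.674   1.9026  0.2482  0.988  -0.273 ] [ 0.1649 -0.5404 -3.5038] 0.014735127980036707
```

View pics/w4.png

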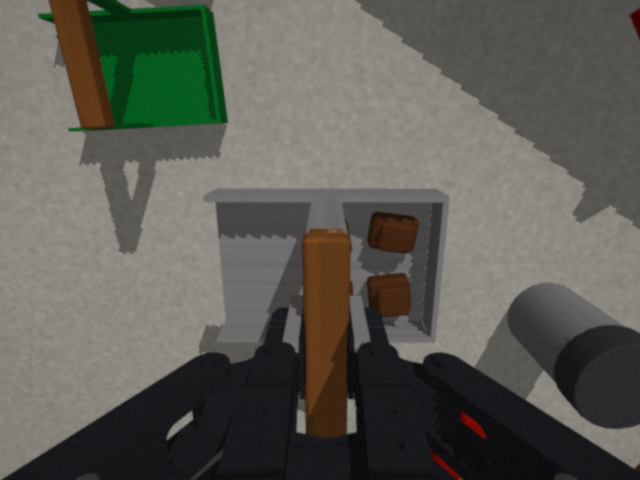

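View pics/s4.png

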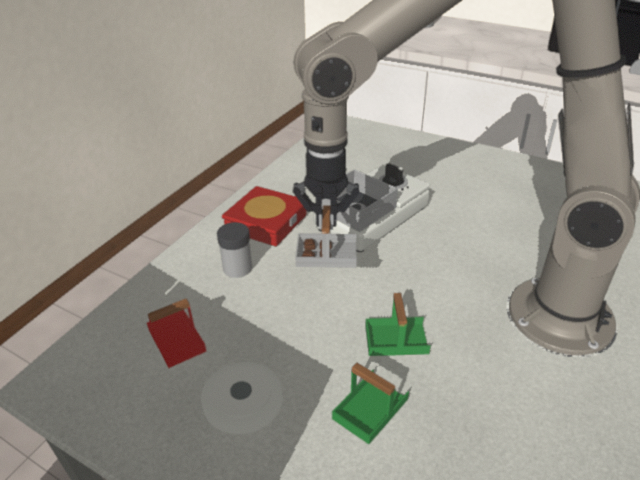

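The tray is lifted and level with the lumps settled toward the back wall. I'll carry it gently to the hopper, raising it slightly and yawing it to match the mill's x axis.

```bash
python3 -m handwheel '[[[0.001,-0.004,0.002,0,0,-0.01,0.005],[0.003,-0.008,0.002,0,0,-0.02,0.005],[0.004,-0.012,0.002,0,0,-0.03,0.005],[0.004,-0.012,0.002,0,0,-0.03,0.005],[0.004,-0.012,0.002,0,0,-0.03,0.005],[0.004,-0.012,0.002,0,0,-0.03,0.005],[0.004,-0.012,0.002,0,0,-0.03,0.005],[0.004,-0.012,0.002,0,0,-0.03,0.005],[0.004,-0.012,0.002,0,0,-0.03,0.005],[0.004,-0.012,0.002,0,0,-0.03,0.005]]]'
python3 -m handwheel '[[[0.004,-0.012,0,0,0,-0.03,0.005],[0.004,-0.012,0,0,0,-0.03,0.005],[0.004,-0.012,0,0,0,-0.03,0.005],[0.004,-0.012,0,0,0,-0.03,0.005],[0.004,-0.012,0,0,0,-0.03,0.005],[0.004,-0.012,0,0,0,-0.03,0.005],[0.004,-0.012,0,0,0,-0.03,0.005],[0.004,-0.012,0,0,0,-0.03,0.005],[0.004,-0.012,0,0,0,-0.03,0.005],[0.004,-0.012,0,0,0,-0.03,0.005]]]'
python3 -m handwheel '[[[0.004,-0.012,0,0,0,-0.03,0.005],[0.004,-0.012,0,0,0,-0.03,0.005],[0.004,-0.012,0,0,0,-0.03,0.005],[0.002,-0.012,0,0,0,-0.03,0.005],[0.001,-0.008,0,0,0,-0.02,0.005],[0.001,-0.006,0,0,0,-0.012,0.005],[0,-0.003,0,0,0,-0.007,0.005],[0,0,0,0,0,0,0.005],[0,0,0,0,0,0,0.005]]]'
python3 look.py w5; python3 look.py c5 scene
```

```text
clock: 6.62
tcp_pos: [0.5249, 0.0853, 0.2981]
orientation: [2.014, 2.411, 0.0]
contact_force: [0.2, 0.7, -3.9]
grip_width: 0.0144
clock: 7.45
tcp_pos: [0.565, -0.0345, 0.2979]
orientation: [-2.352, -2.083, -0.0]
contact_force: [1.4, -0.6, -2.5]
grip_width: 0.0143
clock: 8.2
tcp_pos: [0.5805, -0.0978, 0.2979]
orientation: [-2.506, -1.894, -0.0]
contact_force: [0.2, 0.6, -2.9]
grip_width: 0.0146
8.2 [ 0.5805 -0.0978  0.2979] [-2.5059 -1.8941 -0.0003] [ 0.379   0.3725 -0.4059  1.7525  0.1659  1.0506 -0.3611] [ 0.2352  0.6151 -2.8549] 0.01464046692011366
8.25 [ 0.5805 -0.0975  0.298 ] [-2.5055 -1.8947 -0.0005] [ 0.3788  0.3724 -0.4062  1.7525  0.1659  1.0506 -0.3611] [-0.3023  0.4471 -3.1715] 0.014683646011892496
```

View pics/w5.png

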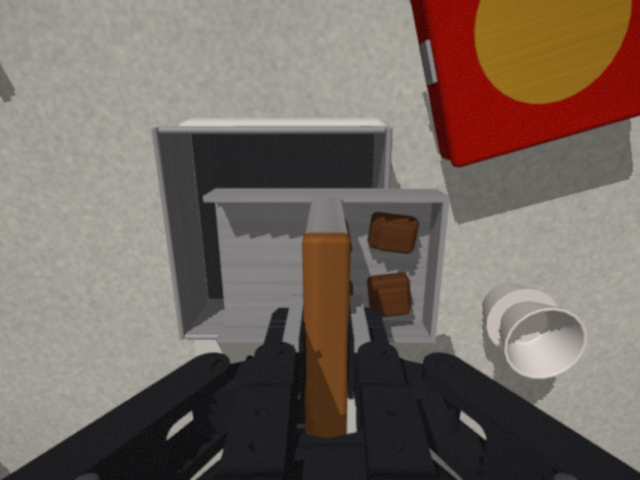

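View pics/c5.png

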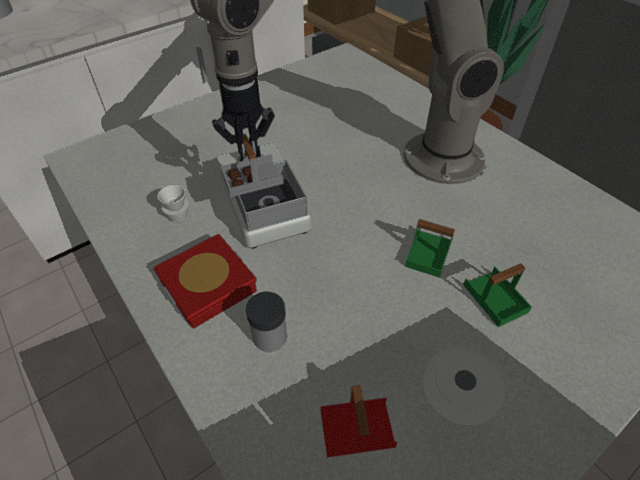

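It's aligned: tray yaw is -15.8° and the grip is 35 mm past the hopper centre. Now I'll tilt about the bar, compensating the TCP so that the bar stays put.

```bash
python3 -m handwheel '[[[-0.0013,0.0004,0,-0.0068,-0.024,0,0.005],[-0.0026,0.0007,-0.0002,-0.0136,-0.0481,0,0.005],[-0.0026,0.0007,-0.0003,-0.0136,-0.0481,0,0.005],[-0.0026,0.0007,-0.0004,-0.0136,-0.0481,0,0.005],[-0.0026,0.0007,-0.0006,-0.0136,-0.0481,0,0.005],[-0.0025,0.0007,-0.0007,-0.0136,-0.0481,0,0.005],[-0.0025,0.0007,-0.0008,-0.0136,-0.0481,0,0.005],[-0.0024,0.0007,-0.0009,-0.0136,-0.0481,0,0.005]]]'
python3 look.py w6;
```

```text
clock: 8.97
tcp_pos: [0.561, -0.0921, 0.2941]
orientation: [2.252, 1.703, 0.326]
contact_force: [0.2, -0.4, -3.3]
grip_width: 0.0145
8.9667 [ 0.561  -0.0921  0.2941] [2.252  1.7032 0.3257] [ 0.3473  0.2063 -0.3801  2.0268  0.3308  0.5827 -0.5333] [ 0.1852 -0.4494 -3.3111] 0.014497304568543479
```

View pics/w6.png

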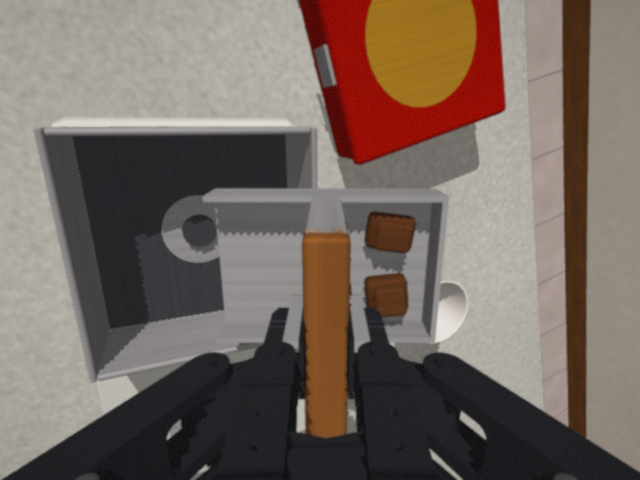

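Tilt is about 0.37 rad and the lumps are still at the back wall, with the lip well inside the hopper. Tilting further.

```bash
python3 -m handwheel '[[[-0.0024,0.0007,-0.001,-0.0136,-0.0481,0,0.005],[-0.0024,0.0007,-0.0011,-0.0136,-0.0481,0,0.005],[-0.0023,0.0007,-0.0012,-0.0136,-0.0481,0,0.005],[-0.0023,0.0006,-0.0013,-0.0136,-0.0481,0,0.005],[-0.0022,0.0006,-0.0014,-0.0136,-0.0481,0,0.005],[-0.0021,0.0006,-0.0015,-0.0136,-0.0481,0,0.005],[0,0,0,0,0,0,0.005],[0,0,0,0,0,0,0.005],[0,0,0,0,0,0,0.005],[0,0,0,0,0,0,0.005]]]'
python3 look.py w7;python3 look.py c7 scene
```

```text
clock: 9.85
tcp_pos: [0.5492, -0.0898, 0.2876]
orientation: [2.046, 1.543, 0.53]
contact_force: [-0.3, 0.3, -2.8]
grip_width: 0.0148
9.85 [ 0.5492 -0.0898  0.2876] [2.0456 1.5428 0.5295] [ 0.1166  0.1286 -0.1662  2.2343  0.998   0.2581 -1.2307] [-0.3     0.2637 -2.8332] 0.014793922776262469
9.9 [ 0.5491 -0.09    0.2875] [2.0457 1.5425 0.5295] [ 0.1167  0.1286 -0.166   2.2346  0.9991  0.2579 -1.2318] [ 0.1593  0.8652 -2.1515] 0.01453041864044827
```

View pics/w7.png

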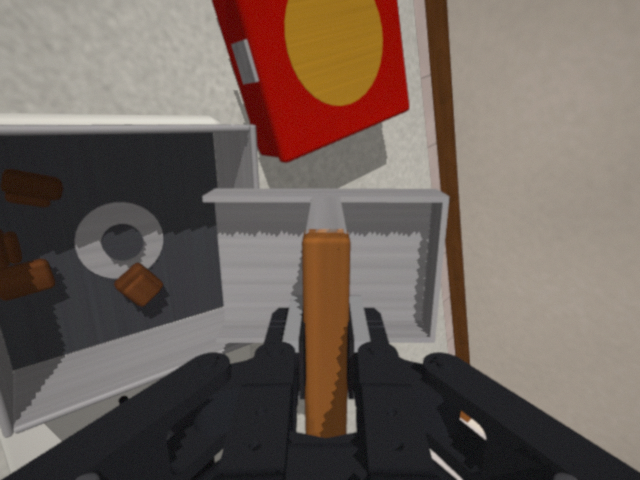

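View pics/c7.png

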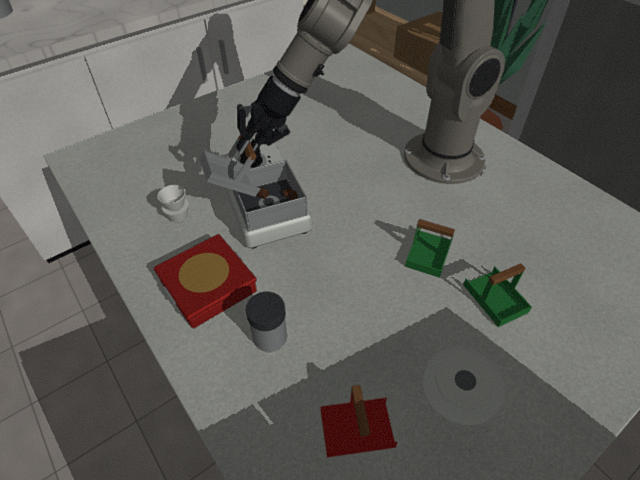

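All four lumps are in the hopper (left, around (10-140, 185-290) in the wrist view) and the tray is empty. Tilting back level with a slight raise.

```bash
python3 -m handwheel '[[[0.0021,-0.0006,0.0035,0.0136,0.0481,0,0.005],[0.0022,-0.0006,0.0034,0.0136,0.0481,0,0.005],[0.0023,-0.0006,0.0033,0.0136,0.0481,0,0.005],[0.0023,-0.0007,0.0032,0.0136,0.0481,0,0.005],[0.0024,-0.0007,0.0031,0.0136,0.0481,0,0.005],[0.0024,-0.0007,0.003,0.0136,0.0481,0,0.005],[0.0024,-0.0007,0.003,0.0136,0.0481,0,0.005],[0.0025,-0.0007,0.003,0.0136,0.0481,0,0.005],[0.0025,-0.0007,0.001,0.0136,0.0481,0,0.005],[0.0026,-0.0007,0.001,0.0136,0.0481,0,0.005]]]'
python3 -m handwheel '[[[0.0026,-0.0007,0.001,0.0136,0.0481,0,0.005],[0.0026,-0.0007,0.001,0.0136,0.0481,0,0.005],[0.0026,-0.0007,0.001,0.0136,0.0481,0,0.005],[0.0013,-0.0004,0.001,0.0068,0.024,0,0.005],[0,0,0,0,0,0,0.005]]]'
python3 look.py w8
python3 - <<'E'
from h import *
w=np.load("pics/w8.npz")
R=Ro.from_rotvec(w["orientation"]).as_matrix(); print(R.round(3))
E
```

```text
clock: 10.78
tcp_pos: [0.5721, -0.0973, 0.3141]
orientation: [2.391, 1.804, 0.156]
contact_force: [0.2, -0.6, -2.4]
grip_width: 0.0146
clock: 11.2
tcp_pos: [0.5821, -0.1002, 0.3176]
orientation: [2.504, 1.889, -0.001]
contact_force: [0.2, -0.0, -2.9]
grip_width: 0.0147
11.2 [ 0.5821 -0.1002  0.3176] [ 2.5042  1.8895 -0.001 ] [ 0.3528  0.3508 -0.3683  1.7301  0.1449  1.0846 -0.3407] [ 0.1746 -0.0119 -2.9447] 0.014732264678264951
[[ 0.274  0.962  0.002]
 [ 0.962 -0.274 -0.004]
 [-0.003  0.003 -1.   ]]
```

View pics/w8.png

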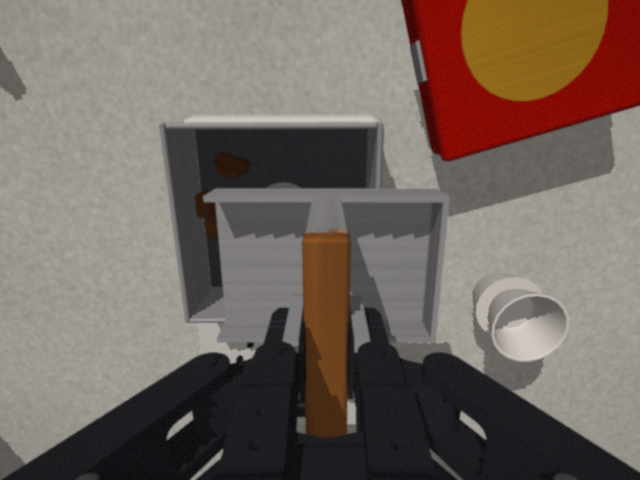

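```bash
python3 -m handwheel '[[[-0.004,0.012,0,0,0,0.03,0.005],[-0.0078,0.0245,0,0,0,0.06,0.005],[-0.0078,0.0245,0,0,0,0.06,0.005],[-0.0078,0.0245,0,0,0,0.06,0.005],[-0.0078,0.0245,0,0,0,0.06,0.005],[-0.0078,0.0245,0,0,0,0.06,0.005],[-0.0078,0.0245,0,0,0,0.06,0.005],[-0.0078,0.0245,0,0,0,0.06,0.005],[-0.0078,0.0245,0,0,0,0.06,0.005],[-0.0078,0.0245,0,0,0,0.06,0.005]]]'
python3 -m handwheel '[[[-0.0078,0.0245,-0.01,0,0,0.06,0.005],[-0.0078,0.0245,-0.02,0,0,0.06,0.005],[-0.004,0.012,-0.03,0,0,0.03,0.005],[0,0,-0.03,0,0,0,0.005],[0,0,-0.03,0,0,0,0.005],[0,0,-0.02,0,0,0,0.005],[0,0,-0.01,0,0,0,0.005],[0,0,0,0,0,0,0.005]]]'
python3 look.py w9
```

```text
clock: 12.08
tcp_pos: [0.505, 0.1358, 0.3177]
orientation: [1.86, 2.523, 0.0]
contact_force: [0.3, 0.7, -2.1]
grip_width: 0.0144
clock: 12.75
tcp_pos: [0.4852, 0.1945, 0.1658]
orientation: [1.673, 2.654, -0.004]
contact_force: [0.1, -0.1, -3.0]
grip_width: 0.0146
12.75 [0.4852 0.1945 0.1658] [ 1.6732  2.6541 -0.0038] [-0.0424  0.4735 -0.5721  2.0052  0.3714  0.7653 -0.3909] [ 0.0507 -0.1145 -2.9979] 0.014564830501544916
```

View pics/w9.png

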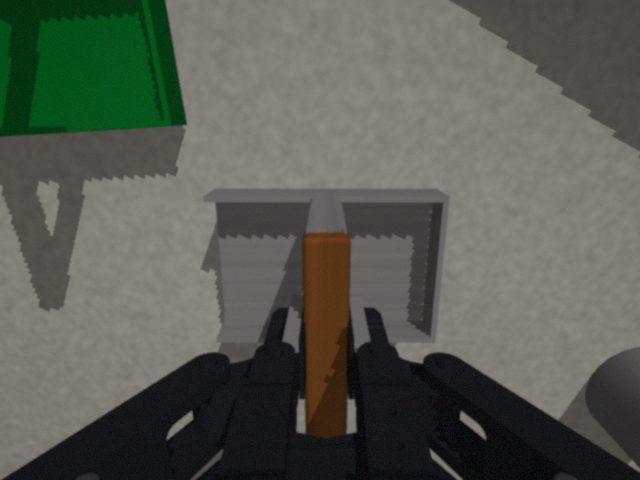

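The empty tray is level about 22 mm above the counter. I'll lower it gently.

```bash
python3 -m handwheel '[[[0,0,-0.008,0,0,0,0.005],[0,0,-0.007,0,0,0,0.005],[0,0,-0.004,0,0,0,0.005],[0,0,-0.002,0,0,0,0.005],[0,0,0,0,0,0,0.005]]]'
python3 -m handwheel '[[[0,0,-0.001,0,0,0,0.005],[0,0,-0.001,0,0,0,0.005],[0,0,0,0,0,0,0.005]]]'
```

```text
clock: 13.22
tcp_pos: [0.4869, 0.1937, 0.1463]
orientation: [1.677, 2.649, 0.0]
contact_force: [1.0, -0.2, -2.2]
grip_width: 0.0148
clock: 13.47
tcp_pos: [0.4871, 0.1938, 0.1446]
orientation: [1.677, 2.649, 0.001]
contact_force: [-0.6, -0.3, -1.7]
grip_width: 0.0146
```

```bash
python3 -m handwheel '[[[0,0,-0.001,0,0,0,0.005],[0,0,-0.0005,0,0,0,0.005],[0,0,0,0,0,0,0.005]]]'
python3 -m handwheel '[[[0,0,0,0,0,0,0.03],[0,0,0,0,0,0,0.05],[0,0,0,0,0,0,0.07],[0,0,0,0,0,0,0.07],[0,0,0,0,0,0,0.07],[0,0,0,0,0,0,0.07]]]'
```

```text
clock: 13.72
tcp_pos: [0.4875, 0.1938, 0.1437]
orientation: [1.676, 2.648, 0.001]
contact_force: [0.1, -1.6, 3.9]
grip_width: 0.0145
clock: 14.22
tcp_pos: [0.487, 0.1939, 0.143]
orientation: [1.676, 2.649, 0.001]
contact_force: [-0.2, -0.7, 0.0]
grip_width: 0.0699
```

The tray touched down and was released. I'll retract straight up and check it.

```bash
python3 -m handwheel '[[[0,0,0.01,0,0,0,0.085],[0,0,0.02,0,0,0,0.085],[0,0,0.025,0,0,0,0.085],[0,0,0.03,0,0,0,0.085],[0,0,0.03,0,0,0,0.085],[0,0,0.03,0,0,0,0.085],[0,0,0.02,0,0,0,0.085],[0,0,0.005,0,0,0,0.085],[0,0,0,0,0,0,0.085]]]'
python3 look.py s10 side; python3 look.py c10 scene
python3 - <<'E'
from h import *
for n,f in(("scene","c10"),("side","s10")):
    w=np.load(f"pics/{f}.npz"); c=r.get_calibration(n); P=cloud(c,w["d"]); q=P.reshape(-1,3); q=q[~np.isnan(q[:,0])]
    m=(abs(q[:,0]-.488)<.09)&(abs(q[:,1]-.195)<.09)
    for a,b in((.085,.105),(.012,.035)):
        t=q[m&(q[:,2]>a)&(q[:,2]<b)]; print(n,len(t),cv2.minAreaRect(t[:,:2].astype(np.float32)),t[:,2].max())
E
python3 -c "
import cv2,numpy as np
a=cv2.imread('pics/s10.png')[120:360,200:520];b=cv2.imread('pics/c10.png')[120:360,150:470]
cv2.imwrite('pics/m10.png',cv2.resize(np.hstack([a,b]),(800,300)))"
```

```text
clock: 14.97
tcp_pos: [0.4876, 0.1943, 0.3152]
orientation: [1.675, 2.647, 0.005]
contact_force: [0.2, 0.1, -0.9]
grip_width: 0.0851
14.9667 [0.4876 0.1943 0.3152] [1.6751 2.6468 0.0051] [ 0.0505  0.2808 -0.6538  1.8691  0.2038  1.0497 -0.2432] [ 0.1645  0.1138 -0.911 ] 0.08506318952725923
15.0167 [0.487  0.1938 0.3135] [1.6761 2.6482 0.0016] [ 0.0501  0.2825 -0.6532  1.8711  0.2042  1.0489 -0.2436] [-0.3254  0.5337 -0.1064] 0.08514584329877653
scene 328 ((0.48755767941474915, 0.19554468989372253), (0.018828893080353737, 0.08471596986055374), 25.349193572998047) 0.09992500460339193
scene 338 ((0.48744314908981323, 0.19461891055107117), (0.1285366415977478, 0.08608701825141907), 25.507816314697266) 0.034865017256628494
side 211 ((0.4869304895401001, 0.1956559717655182), (0.01597682200372219, 0.08515539765357971), 25.222166061401367) 0.09788265940887653
side 501 ((0.48766276240348816, 0.1947380006313324), (0.1237562745809555, 0.09185460209846497), 25.181184768676758) 0.03443935353680572
```

View pics/m10.png

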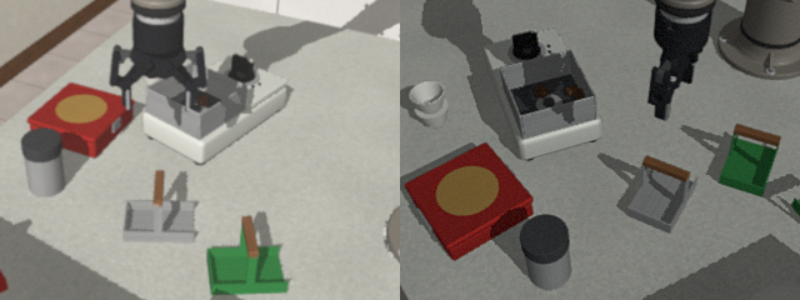

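The tray stands flat on the counter, empty and upright, with the bar top at 0.098 m and the same yaw. Next is the dial: move above it and turn +0.85 rad so the jaws straddle the bar.

```bash
python3 -m handwheel '[[[0.0006,-0.016,0,0,0,0.03,0.085],[0.0013,-0.031,0,0,0,0.06,0.085],[0.0013,-0.031,0,0,0,0.06,0.085],[0.0013,-0.031,0,0,0,0.06,0.085],[0.0013,-0.031,0,0,0,0.06,0.085],[0.0013,-0.031,0,0,0,0.06,0.085],[0.0013,-0.031,0,0,0,0.06,0.085],[0.0013,-0.031,0,0,0,0.06,0.085],[0.0013,-0.031,0,0,0,0.06,0.085],[0.0013,-0.031,0,0,0,0.06,0.085]]]'
python3 -m handwheel '[[[0.0013,-0.031,0,0,0,0.06,0.085],[0.0013,-0.031,0,0,0,0.06,0.085],[0.0013,-0.031,0,0,0,0.06,0.085],[0.001,-0.028,0,0,0,0.06,0.085],[0.0006,-0.016,0,0,0,0.04,0.085],[0,0,0,0,0,0,0.085],[0,0,0,0,0,0,0.085]]]'
python3 look.py w11
```

```text
clock: 15.9
tcp_pos: [0.4982, -0.1027, 0.3113]
orientation: [0.86, 3.018, 0.003]
contact_force: [0.2, -0.4, -0.7]
grip_width: 0.085
clock: 16.48
tcp_pos: [0.5039, -0.2387, 0.3111]
orientation: [0.44, 3.108, 0.007]
contact_force: [-0.1, -0.1, -0.1]
grip_width: 0.0852
16.4833 [ 0.5039 -0.2387  0.3111] [0.4395 3.108  0.0071] [ 0.783   0.329  -0.5551  1.8025  0.1906  1.0623  1.4488] [-0.0606 -0.136  -0.083 ] 0.08517615502984219
```

View pics/w11.png

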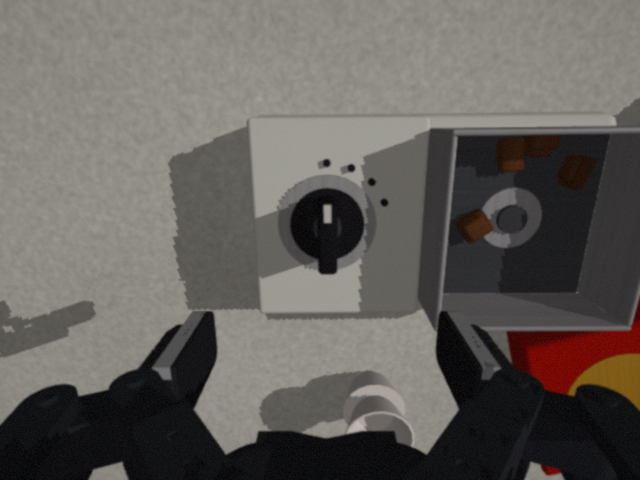

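The dial bar is vertical in the wrist view at (328,238), with all four lumps in the hopper on the right. I'll re-measure the dial.

```bash
cat > dial.py <<'E'
from h import *
import sys
w=np.load(f"pics/{sys.argv[1]}.npz"); c=r.get_calibration("wrist"); P=cloud(c,w["d"],w); P[300:]=np.nan
q=P.reshape(-1,3); q=q[~np.isnan(q[:,0])]
a=q[(np.hypot(q[:,0]-.507,q[:,1]+.236)<.05)&(q[:,2]>.115)]
print(len(a),cv2.minAreaRect(a[:,:2].astype(np.float32)),np.median(a,0))
# lumps: brown in hopper frame
R=w["p"].astype(int); br=(R[...,0]>1.6*R[...,2])&(R[...,0]>40); 
t=np.radians(-15.9); H=np.array([.547,-.0885]); L=(P[...,:2]-H)@np.array([[np.cos(t),-np.sin(t)],[np.sin(t),np.cos(t)]])
ins=(abs(L)<.09).all(-1)&br
k=cv2.connectedComponents(ins.astype(np.uint8))
for i in range(1,k[0]):
    m=k[1]==i
    if m.sum()>50: print(m.sum(),L[m].min(0),L[m].max(0),np.nanmax(P[m][:,2]))
E
python3 dial.py w11
```

```text
1426 ((0.5051473379135132, -0.23869682848453522), (0.013596189208328724, 0.0521748848259449), 74.16874694824219) [ 0.5028374  -0.23800213  0.12703979]
137 [-0.0676979  -0.00046173] [-0.0589985  0.0172853] 0.08815725449000683
522 [-0.06534185 -0.01942053] [-0.03871718  0.00517768] 0.08086739999818898
532 [-0.00865417 -0.04384421] [ 0.01869903 -0.01809745] 0.08382600529201356
```

```bash
python3 -m handwheel '[[[0.001,0,-0.02,0,0,0,0.07],[0,0,-0.03,0,0,0,0.07],[0,0,-0.03,0,0,0,0.06],[0,0,-0.025,0,0,0,0.05],[0,0,-0.02,0,0,0,0.05],[0,0,-0.013,0,0,0,0.05],[0,0,-0.005,0,0,0,0.05],[0,0,0,0,0,0,0.05]]]'
python3 look.py w12
```

```text
clock: 17.2
tcp_pos: [0.5055, -0.237, 0.1691]
orientation: [0.433, 3.108, 0.006]
contact_force: [0.5, 0.1, 0.5]
grip_width: 0.0502
17.2 [ 0.5055 -0.237   0.1691] [0.4333 3.1075 0.0063] [ 0.7181  0.5016 -0.4968  1.926   0.3222  0.7892  1.3379] [0.5081 0.1128 0.51  ] 0.05022922765333099
```

View pics/w12.png

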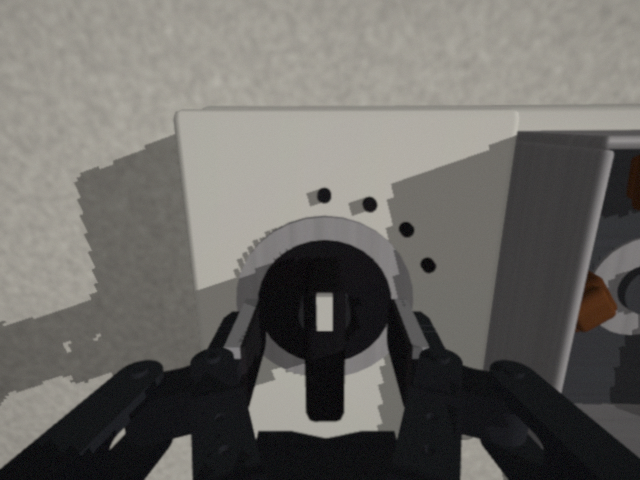

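The bar is centred between the pads, so I'll grip it. The lumps are in and the tray is down, so turning is allowed now.

```bash
python3 -m handwheel '[[[0,0,0,0,0,0,0.03],[0,0,0,0,0,0,0.01],[0,0,0,0,0,0,0.002],[0,0,0,0,0,0,0.002],[0,0,0,0,0,0,0.002],[0,0,0,0,0,0,0.002]]]' 90
python3 -m handwheel '[[[0,0,0,0,0,-0.04,0.002],[0,0,0,0,0,-0.08,0.002],[0,0,0,0,0,-0.08,0.002],[0,0,0,0,0,-0.08,0.002],[0,0,0,0,0,-0.08,0.002],[0,0,0,0,0,-0.08,0.002],[0,0,0,0,0,-0.08,0.002],[0,0,0,0,0,-0.08,0.002]]]'
python3 look.py w13
```

```text
clock: 17.75
tcp_pos: [0.5066, -0.238, 0.1714]
orientation: [0.434, 3.103, 0.004]
contact_force: [-1.9, 2.5, 5.7]
grip_width: 0.0126
clock: 18.42
tcp_pos: [0.5065, -0.2379, 0.1714]
orientation: [1.337, 2.834, 0.002]
contact_force: [-1.1, 1.7, 5.8]
grip_width: 0.0129
18.4167 [ 0.5065 -0.2379  0.1714] [1.3371 2.8338 0.0021] [ 0.6059  0.4743 -0.3522  1.9328  0.2294  0.7647  0.8133] [-1.0854  1.7438  5.8159] 0.012949545812384151
```

View pics/w13.png

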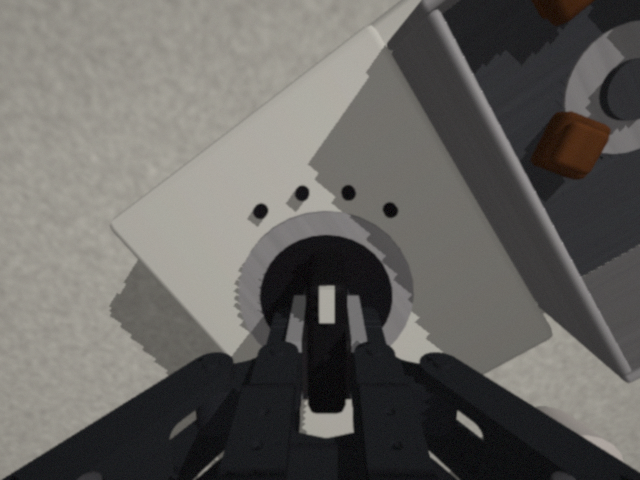

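```bash
python3 -m handwheel '[[[0,0,0,0,0,-0.08,0.002],[0,0,0,0,0,-0.08,0.002],[0,0,0,0,0,-0.08,0.002],[0,0,0,0,0,-0.08,0.002],[0,0,0,0,0,-0.08,0.002],[0,0,0,0,0,-0.08,0.002],[0,0,0,0,0,-0.08,0.002],[0,0,0,0,0,-0.05,0.002],[0,0,0,0,0,0,0.002],[0,0,0,0,0,0,0.002]]]'
python3 look.py w14; python3 look.py s14 side; python3 look.py c14 scene
python3 - <<'E'
from h import *
print(r.get_obs()["moment"])
w=np.load("pics/w14.npz"); a=w["orientation"]; print("tooly deg",np.degrees(2*np.arctan2(a[1],a[0]))-90)
E
```

```text
clock: 19.3
tcp_pos: [0.5064, -0.2378, 0.1714]
orientation: [2.122, 2.306, -0.0]
contact_force: [-0.8, 2.3, 6.4]
grip_width: 0.0127
19.3 [ 0.5064 -0.2378  0.1714] [ 2.1222  2.306  -0.0004] [ 0.4879  0.4588 -0.2046  1.9407  0.1378  0.7483  0.2864] [-0.8215  2.2657  6.4348] 0.012740948782439013
19.35 [ 0.5064 -0.2378  0.1714] [ 2.1221  2.3061 -0.0003] [ 0.4881  0.4588 -0.2047  1.9407  0.1378  0.7483  0.2865] [-2.2507  2.6602  6.4007] 0.012628087979506103
19.4 [ 0.5064 -0.2378  0.1714] [ 2.1219  2.3062 -0.0002] [ 0.4882  0.4588 -0.2048  1.9407  0.1378  0.7483  0.2866] [-1.294   1.9159  6.9804] 0.012943008453281023
[0.31045758 0.53715871 0.11661063]
tooly deg 4.75480216027232
```

View pics/w14.png

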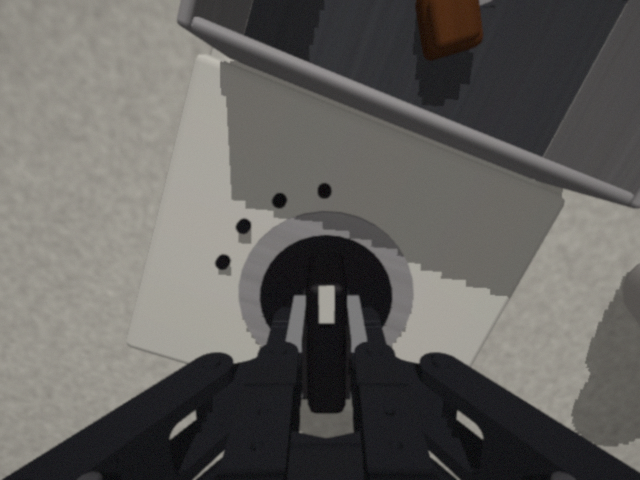

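View pics/s14.png

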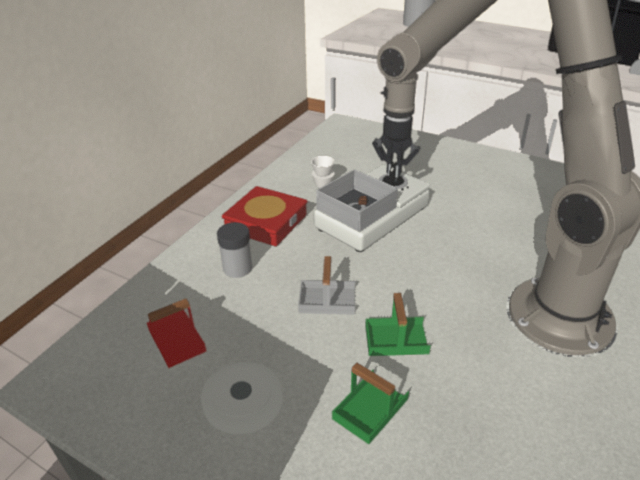

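View pics/c14.png

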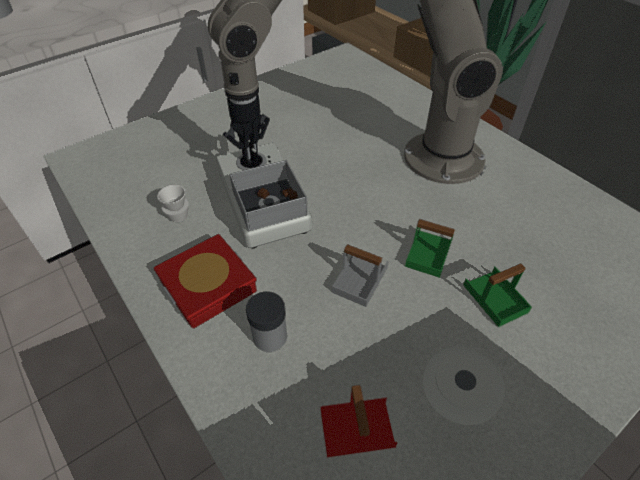

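The white mark (326,303) now lines up with the third-click dot (324,190), and the tool has turned 69.4° (1.21 rad) with the bar still square in the pads. I'll hold briefly, then hand in.

```bash
python3 -m handwheel '[[[0,0,0,0,0,0,0.002],[0,0,0,0,0,0,0.002],[0,0,0,0,0,0,0.002],[0,0,0,0,0,0,0.002],[0,0,0,0,0,0,0.002],[0,0,0,0,0,0,0.002]]]'
python3 - <<'E'
from bench import r
o=r.get_obs(); print(o["clock"],o["orientation"],o["grip_width"],o["contact_force"])
print(r.hand_in())
E
```

```text
clock: 19.95
tcp_pos: [0.5064, -0.2378, 0.1714]
orientation: [2.122, 2.306, -0.0]
contact_force: [-2.5, 2.0, 6.8]
grip_width: 0.0126
19.95 [ 2.12206899e+00  2.30620786e+00 -9.32775552e-05] 0.012611965605186223 [-2.46045588  2.04423724  6.76349361]
the job is handed in; nothing more can be done
None
```

I poured all four lumps into the hopper, set the empty tray back on the counter and let go of it. I then turned the dial clockwise to its third click and handed in with the gripper still holding it, at about 20 s.

- **Tray:** after release, depth data put the bar top at about 0.098 m with the yaw unchanged, so it stands flat.
- **Dial:** the gripper turned 1.21 rad from rest. The dial's white mark lined up with the third-click dot.
- **Bystanders:** by eye, the tin, cups, canister and lantern looked unmoved in the last scene and side pictures.

Two checks were less than perfect:
- **Lump count:** all four lumps showed inside the hopper in the wrist picture, but my colour-and-depth check picked out only three of them. I relied on the picture for the fourth.
- **Grip height:** while holding the dial, the tool sits about 3 mm higher than commanded, with about 7 N upward force. I judged this harmless.

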